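Tap a taper-shank arbor home in the gear inspection stand

ROBOT

A 6-joint arm with a two-finger parallel gripper is mounted at the origin on a cart in front of the work surface, level with it; the furniture and walls round the work are solid. World frame = base frame: x ahead of the robot, y to its left, z up, the work surface at z = 0. Lengths are in m, angles in rad, forces in N, time in s.
With the tool pointing down it reaches from about 0.35 to 0.8 m from the base axis. Payload 7.3 kg.
Tool frame: the origin (TCP) lies midway between the tips of the shut fingers; the grasp point (between the pads) lies 19 mm behind it; z points along the fingers, x is the direction in which the jaws open and shut, and the axes are right-handed (so a half turn about z gives the same grasp; the last joint's range is limited). The gripper opens to 85 mm and grips with 20 to 120 N. Pads are 22 mm wide; open, the fingers measure 114 mm over their backs; the gripper's body (76 mm by 85 mm) begins 54 mm behind the grasp point. The pads swing forward as they close: fully open they stand 13 mm farther back than shut.
Start: joints at [1.053, 0.342, 1.524, -0, 1.275, -0.146], TCP at [0.191, 0.489, 0.231] pointing down, gripper open.
Joint ranges: [-2.53, 2.53], [-0.77, 2.02], [0.04, 2.7], [-1, 4.14], [0.28, 2.66], [-3.11, 3.11]. Speed limits (rad/s): [2.57, 2.57, 3.14, 3.14, 3.14, 3.14].

INTERFACE

Orientations are given as a unit quaternion [x, y, z, w].
In Python, from station import bot, kinematics, sensors, cams, ticket gives the robot as it stands. Calls block until the motion is done:
- bot.move_ptp(position, orientation): joint-space move of the TCP to a pose.
- bot.move_linear(position, max_speed=0.15, frame=None, force_limit=None): straight line of the TCP; frame=None keeps the orientation; max_speed is the mean speed in m/s. With force_limit (N) it stops when the force on the tool has changed by that much, and returns True; else False.
- bot.movej(angles): joint-space move.
- bot.set_gripper(opening): finger opening in m; the grip force is fixed at half the most; returns when the fingers have stopped.
- bot.hold(seconds).
- kinematics.ik(position, orientation): joint angles nearest the present ones, or None.
- sensors.read_state(): the state.
- cams.capture(name): name is "scene" or "top" or "wrist"; returns the picture (480x640x3 uint8, red, green, blue); there is no depth.
- cams.camera_params(name): a dict with "K" (3x3 intrinsics, pixels), "R" (3x3) and "t" (3): a world point X has camera coordinates R X + t; the wrist camera has in their place "T_tool_cam" (4x4, takes a point from camera to tool coordinates, whose origin is the TCP and whose axes are the tool frame's). Camera axes: x right, y down, z forward; pixel columns grow to the right and rows downward; lengths in m; the calibration is good to about 2 mm. A picture is of the moment at which its call begins: read the wrist's pose just before it. camera_params takes no time and is no camera call.
A pose or a line that the arm cannot do raises bot.Unreachable and nothing moves.
- ticket.sign_off(): hands the job in, once; it reports no verdict.
The state is a dict: "time_s": time; "joint_positions": joint angles; "joint_velocities": joint speeds; "joint_efforts": joint torques, N m; "ee_pos": TCP position; "eef_rot": TCP orientation; "contact_force": force on the tool from outside, world axes, zero at the start; "moment": the same for the moment, N m; "width": finger opening in m.
Only numpy, scipy, OpenCV 4.12 (cv2) and the standard library are available. Lean on these libraries where they do the work, as an engineer would, in place of code of your own. Each camera call takes 0.05 s, during which the arm holds its last target.

TASK

Take the steel gear arbor out of its wooden holder and enter its tapered shank in the socket of the inspection stand, turning it by feel until the flat tang drops into its hidden slot. Then take the dark steel tapping block, tap the top of the arbor with it until the taper is locked fully home with the collar flush on the stand, and stand the block upright on the bench again. Leave the other parts where they are.

Things in the scene. Friction and masses are not known exactly. Their poses are not given: they have to be found in the camera images.
- socket_mouth (a point): Centre of the socket's mouth, level with the flat top face of the stand's upright dark steel barrel (56 mm across, face 92 mm above the bench, on a grey 86 x 86 x 12 mm foot; fixed). z up along the socket axis. The bore is 27 mm wide here; from 8 mm down it is lined by four sprung steel segments with lead-in slopes, which form a taper matching the arbor's shank.
- socket_ledge (a point): On the socket axis 51.5 mm below the mouth: the ledge that the tang meets, crossed by a hidden slot 9 mm wide through the axis. z up. The slot's direction cannot be seen or read: it is this point's x axis turned about z by an unknown angle from -1.2 to 1.2 rad (a half turn is the same). The tang enters within about 0.2 rad of it.
- arbor_grip (a point): Centre of the steel gear arbor's round head, where it is gripped, 30 mm above the underside of its collar. Head 24 mm in diameter, its flat top 22 mm above this point; below it a round collar 38 mm in diameter and 6 mm thick. 0.24 to 0.38 kg. z up, x along the tang's width. Starts upright in the wooden holder, collar resting on its top.
- arbor_collar (a point): Centre of the underside of the arbor's collar, axes as arbor_grip; it lies at socket_mouth when fully home. Below it the tapered shank, 50 mm long, 22 mm in diameter at the collar and 15 mm at the small end. In the socket, once the tang is in its slot, it sinks freely until about 9 mm from home; then the taper grips and needs a push rising to about 10 to 20 N. Home, it is held by friction.
- arbor_tang (a point): Centre of the lower end of the arbor's flat tang, 68 mm below the collar's underside. The tang is 12 mm wide (along x), 6 mm thick (along y), 18 mm long; a half turn is the same. With the tang across the slot the arbor stops on the ledge, its collar 16.5 mm above the stand's face.
- holder: Wooden holder block, 64 x 64 mm and 78 mm tall, fixed, with an upright 26 mm hole right through its middle in which the arbor stands at the start. Origin: centre of its underside, on the bench.
- dolly_grip (a point): Centre (34 mm up) of the dark steel tapping block, an upright round bar 68 mm tall, 30 mm in diameter with 33 mm wide ends 16 mm tall, 0.28 to 0.44 kg, standing loose on the bench. z along its axis. Either end face may strike the arbor's head.
- seat_6_mid (a point): Bystander, loose on the bench: valve seat, 26 mm across, 14 mm tall. Point half-way up on its axis.
- cap_6_mid (a point): Bystander, loose on the bench: brass valve cap, 39 mm across, 12 mm tall. Point half-way up on its axis.
- spring_4_mid (a point): Bystander, loose on the bench: dark coil spring standing upright, 30 mm across, 54 mm tall. Point half-way up on its axis.
- plunger_6_mid (a point): Bystander, loose on the bench: black pump plunger standing upright, 27 mm across, 50 mm tall. Point half-way up on its axis.
Not all that is in view belongs to the job. What is shaped like the part that bears dolly_grip but green or red is not meant. Of the things shaped like the part that bears arbor_grip, the bare steel one is meant.

How it is judged:
On the way, in this order (a step that is already met when the one before it is completed fails the run):
1. the arbor stands in the socket with its tang in the slot (collar less than 11 mm above the face) (z of arbor_collar in the frame of socket_mouth below 0.011 m and horizontal distance between arbor_collar and socket_mouth below 0.004 m), for 0.1 s.
2. the tapping block taps the arbor with at least 5 N (contact force between dolly and arbor above 5 N and z of arbor_collar in the frame of socket_mouth below 0.011 m).
At the end, for the whole second after the job is handed in: The arbor is upright in the socket (within 0.05 rad) with its collar within 2 mm of the stand's face and within 2 mm of the socket axis, at rest; the tapping block stands upright (within 0.06 rad) on the bench, released and at rest (z of arbor_collar in the frame of socket_mouth between -0.002 and 0.002 m and horizontal distance between arbor_collar and socket_mouth below 0.002 m and angle between arbor_collar's own z axis and vertical below 0.05 rad and linear speed of each of arbor, dolly below 0.01 m/s and height (world z) of dolly_grip between 0.03 and 0.038 m and (angle between dolly_grip's own z axis and vertical below 0.06 rad or angle between dolly_grip's own z axis and vertical above 3.08 rad)); the robot touches nothing.
It fails at once if a loose bystander is moved more than 20 mm (distance of any of seat_6_mid, cap_6_mid, spring_4_mid, plunger_6_mid from where it was at the start of the episode above 0.02 m).
It also fails if it takes over 72 s, if anything falls off the work surface, if the arm or the gripper's body presses on something with over 40 N, if the wrist force passes 120 N, or if a joint passes its speed limit or range.

## Working session

There is one attempt and no reset: what is moved stays moved. The work goes in short steps, each a Python script; the robot and the scene stay as the last script left them, time stands still between calls to the robot, and variables do not carry over. Pictures are saved under pics/ and viewed, and the job is handed in when it is done.

```bash
ls; mkdir -p pics
python3 - <<'E'
from station import bot,kinematics,sensors,cams,ticket
import cv2
s=sensors.read_state();print(s)
for n in ["scene","top","wrist"]:
    im=cams.capture(n);cv2.imwrite(f"pics/{n}0.png",im[:,:,::-1])
    print(n,cams.camera_params(n))
E
```

```text
pics
{'time_s': 0.0, 'joint_positions': array([ 1.05301620e+00,  3.42748436e-01,  1.52501669e+00, -1.69046266e-05,
        1.27536895e+00, -1.45971071e-01]), 'joint_velocities': array([-2.26094298e-03,  1.10109709e-03, -7.70232275e-05,  2.84297584e-04,
        7.95488818e-04,  2.48486944e-05]), 'joint_efforts': array([ 7.21185443e-04, -4.33676577e+01, -2.46010208e+01, -5.02322484e-05,
        7.93998915e-03,  2.80420956e-06]), 'ee_pos': array([0.19050718, 0.4887953 , 0.23061271]), 'eef_rot': array([ 8.25619787e-01,  5.64226349e-01, -6.89257185e-04,  3.44942176e-04]), 'contact_force': array([-0.35224948, -0.28351302,  0.20320999]), 'moment': array([ 0.00803077,  0.01999111, -0.04852684]), 'width': 0.08556263784994139}
scene {'K': array([[620.4871938 ,   0.        , 320.81705836],
       [  0.        , 620.4871938 , 245.09193792],
       [  0.        ,   0.        ,   1.        ]]), 'R': array([[-0.88049122,  0.47385682,  0.0139615 ],
       [ 0.40922663,  0.77460679, -0.48220108],
       [-0.23930894, -0.41886041, -0.87594931]]), 't': array([0.63431478, 0.14226835, 0.88544352])}
top {
[... 186 characters left out ...]
-0.99973994,  0.00367086],
       [-0.98507943,  0.02155013, -0.17074577],
       [ 0.17062226, -0.00745908, -0.98530828]]), 't': array([-0.36327666,  0.50218243,  0.85298203])}
wrist {'K': array([[335.21841025,   0.        , 313.37745487],
       [  0.        , 335.21841025, 241.16735247],
       [  0.        ,   0.        ,   1.        ]]), 'T_tool_cam': array([[ 9.99999610e-01,  8.16894921e-05, -8.79755264e-04,
         8.28642367e-04],
       [ 2.03194572e-04,  9.47764278e-01,  3.18971522e-01,
        -8.20374043e-02],
       [ 8.59857234e-04, -3.18971576e-01,  9.47763892e-01,
        -1.42906043e-01],
       [ 0.00000000e+00,  0.00000000e+00,  0.00000000e+00,
         1.00000000e+00]])}
```

View pics/scene0.png

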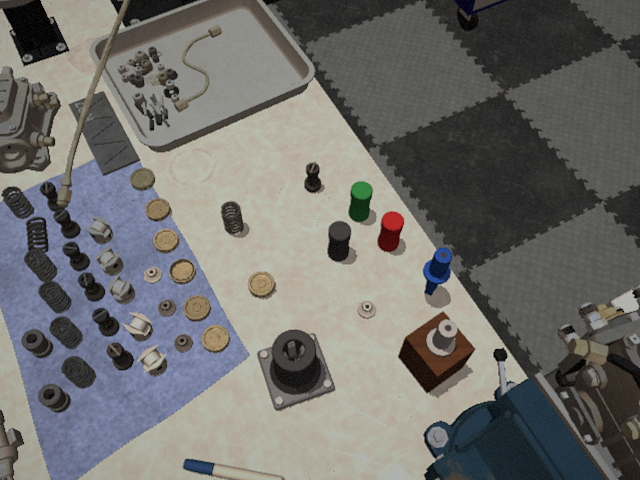

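View pics/top0.png

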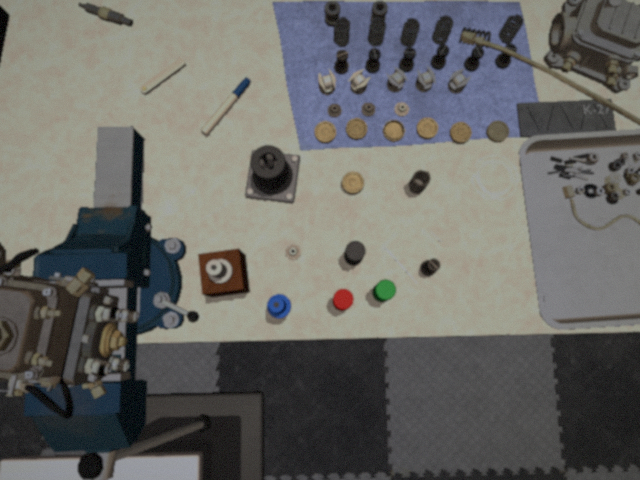

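View pics/wrist0.png

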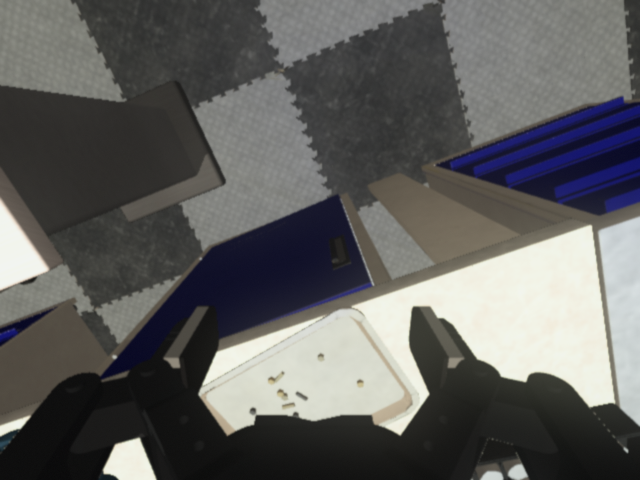

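Run:
```python
import cv2
t=cv2.imread("pics/top0.png");s=cv2.imread("pics/scene0.png")
cv2.imwrite("pics/c1.png",cv2.resize(t[130:330,190:450],None,fx=3,fy=3,interpolation=cv2.INTER_CUBIC))
cv2.imwrite("pics/c2.png",cv2.resize(s[150:420,230:500],None,fx=2.2,fy=2.2,interpolation=cv2.INTER_CUBIC))
```

```text
(no output)
```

View pics/c1.png

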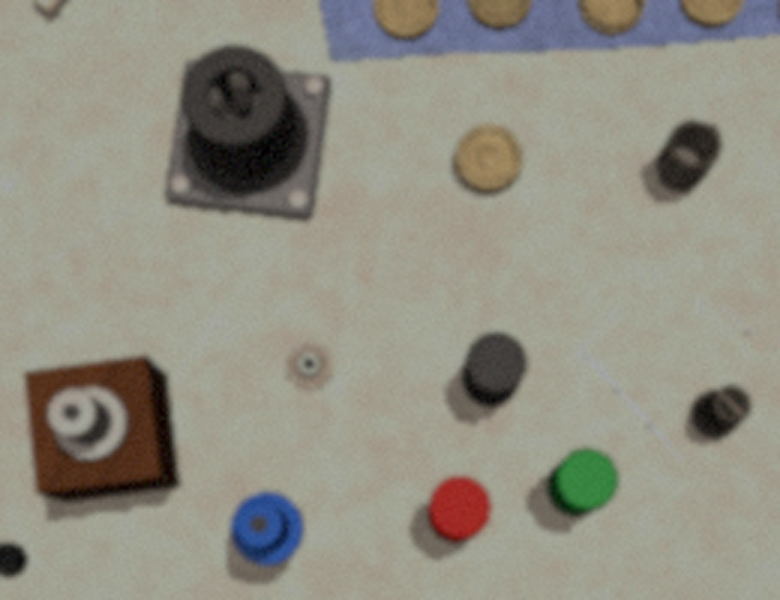

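View pics/c2.png

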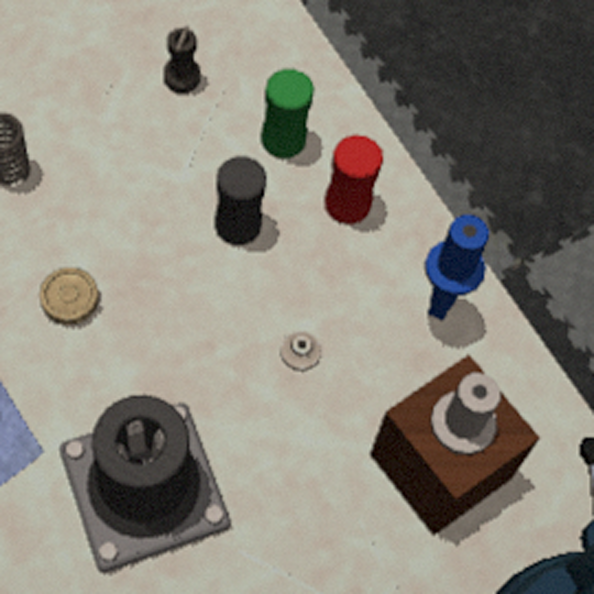

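```bash
cat > h.py <<'E'
import numpy as np, cv2
from station import bot,kinematics,sensors,cams,ticket
from scipy.spatial.transform import Rotation as Ro
def ray(name,uv,pose=None):
    p=cams.camera_params(name);K=p["K"]
    d=np.linalg.solve(K,[uv[0],uv[1],1])
    if name=="wrist":
        T=np.array(p["T_tool_cam"]);R=Ro.from_quat(pose[1]).as_matrix()
        return pose[0]+R@T[:3,3], R@T[:3,:3]@d
    R=p["R"];return -R.T@p["t"],R.T@d
def plane(r,z): o,d=r;return o+d*(z-o[2])/d[2]
def tri(rs):
    A=0;b=0
    for o,d in rs:
        d=d/np.linalg.norm(d);P=np.eye(3)-np.outer(d,d);A=A+P;b=b+P@o
    return np.linalg.solve(A,b)
def proj(name,X,pose=None):
    p=cams.camera_params(name)
    if name=="wrist":
        T=np.array(p["T_tool_cam"]);R=Ro.from_quat(pose[1]).as_matrix()
        c=T[:3,:3].T@(R.T@(np.array(X)-pose[0])-T[:3,3])
    else: c=p["R"]@X+p["t"]
    q=p["K"]@c;return q[:2]/q[2]
def down(yaw): # tool x at angle yaw in world, z down
    c,s=np.cos(yaw),np.sin(yaw)
    return Ro.from_matrix(np.array([[c,s,0],[s,-c,0],[0,0,-1]]).T.T).as_quat()
E
python3 - <<'E'
from h import *
np.set_printoptions(precision=4,suppress=True)
for n,a,b,z in [("stand",(268,161.7),(293.6,349),.092),("arbor",(214,267.3),(447.7,328.2),.130),("dolly",(355.3,250),(339.5,230.9),.068)]:
    print(n,plane(ray("top",a),z),plane(ray("scene",b),z),tri([ray("top",a),ray("scene",b)]))
for n,uv,z in [("red",(343.3,299),.068),("green",(385,290),.068),("blue",(277,304),.12),("seat",(293,251),.014),("cap",(352.5,183),.012),("plun",(433,265),.05),("spring",(423,178),.054),
 ("footA",(252,156),.012),("corner1",(247,197),.012),("corner2",(293,202.5),.012),("corner3",(299,155.5),.012),("hold1",(199,254),.078),("hold2",(203.5,294),.078),("hold3",(239.5,249.5),.078),("lever",(193,316),0.05),("vise edge",(180,280),.08)]:
    print(n,plane(ray("top",uv),z))
E
```

```text
stand [ 0.6074 -0.2834  0.092 ] [ 0.6096 -0.2806  0.092 ] [ 0.609  -0.2826  0.0864]
arbor [ 0.4365 -0.2077  0.13  ] [ 0.438 -0.204  0.13 ] [ 0.4366 -0.2059  0.1248]
dolly [ 0.4666 -0.4186  0.068 ] [ 0.4679 -0.4148  0.068 ] [ 0.4668 -0.4182  0.0624]
red [ 0.3898 -0.3975  0.068 ]
green [ 0.4023 -0.4631  0.068 ]
blue [ 0.3817 -0.2984  0.12  ]
seat [ 0.4751 -0.3169  0.014 ]
cap [ 0.5916 -0.4208  0.012 ]
plun [ 0.4421 -0.5441  0.05  ]
spring [ 0.5861 -0.5348  0.054 ]
footA [ 0.6438 -0.2475  0.012 ]
corner1 [ 0.5707 -0.239   0.012 ]
corner2 [ 0.5593 -0.3178  0.012 ]
corner3 [ 0.6429 -0.3292  0.012 ]
hold1 [ 0.4642 -0.1736  0.078 ]
hold2 [ 0.4017 -0.1816  0.078 ]
hold3 [ 0.4699 -0.2368  0.078 ]
lever [ 0.3693 -0.1594  0.05  ]
vise edge [ 0.4239 -0.1454  0.08  ]
```

Run:
```python
from h import *
np.set_printoptions(precision=4,suppress=True)
t=cv2.imread("pics/top0.png");s=cv2.imread("pics/scene0.png")
a=cv2.resize(t[120:480,0:270],(600,800))[:600];
cv2.imwrite("pics/c3.png",cv2.resize(t[150:480,0:240],None,fx=1.7,fy=1.7))
cv2.imwrite("pics/c4.png",cv2.resize(s[270:480,400:640],None,fx=2.5,fy=2.5))
print(tri([ray("top",(110,342)),ray("scene",(572,352))]))
for z in (.25,.4,.5): print(kinematics.ik([.19,.489,z],sensors.read_state()["eef_rot"]),kinematics.ik([.43,-.206,z],down(-1.0)))
```

```text
[ 0.3425 -0.0938  0.185 ]
[ 1.054   0.3278  1.4921  0.      1.3228 -0.145 ] [-0.6077  0.2381  1.6176 -0.      1.2859  0.3923]
[ 1.054   0.274   1.1664  0.      1.7024 -0.145 ] [-0.6077  0.1753  1.2941 -0.      1.6722  0.3923]
[ 1.054   0.306   0.8569  0.      1.9799 -0.145 ] [-0.6077  0.1989  1.0006 -0.      1.9421  0.3923]
```

View pics/c3.png

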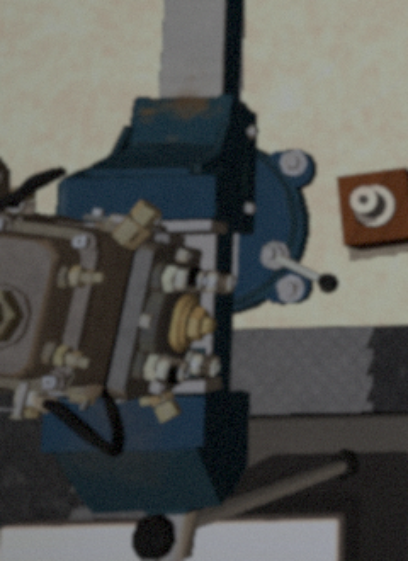

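View pics/c4.png

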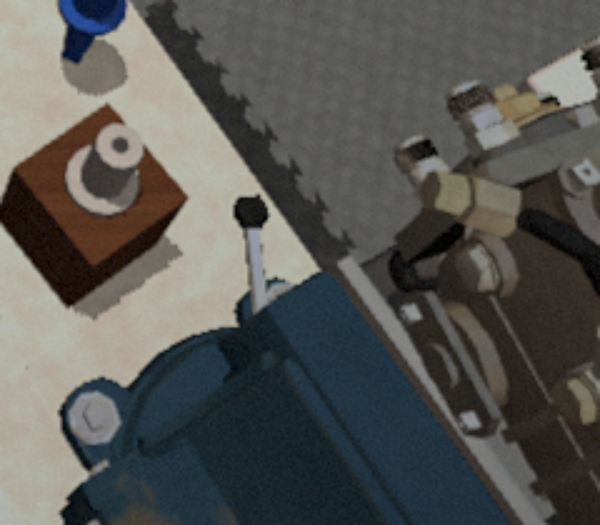

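Run:
```python
from h import *
np.set_printoptions(precision=4,suppress=True)
print("lever",tri([ray("top",(193,316)),ray("scene",(500,354))]))
s=sensors.read_state()
bot.move_ptp([.19,.489,.42],s["eef_rot"])
bot.move_ptp([.437,-.206,.40],down(-2.16))
bot.move_ptp([.437,-.206,.25],down(-2.16))
s=sensors.read_state();print(s["time_s"],s["ee_pos"],s["joint_positions"])
im=cams.capture("wrist");cv2.imwrite("pics/w1.png",im[:,:,::-1])
np.save("w1.npy",np.r_[s["ee_pos"],s["eef_rot"]])
```

```text
lever [ 0.3686 -0.1598  0.0547]
4.1833 [ 0.4379 -0.2062  0.2513] [-0.5986  0.2494  1.5987  0.      1.2915  1.5606]
```

View pics/w1.png

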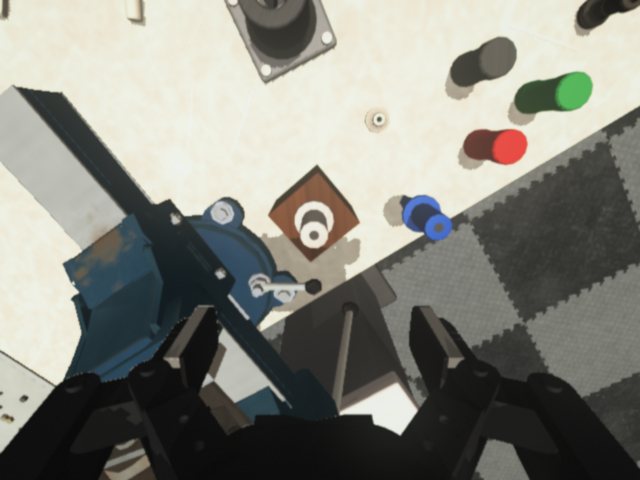

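Run:
```python
from h import *
np.set_printoptions(precision=4,suppress=True)
im=cv2.imread("pics/w1.png")
p=np.load("w1.npy");pose=(p[:3],p[3:])
cv2.imwrite("pics/c5.png",cv2.resize(im[160:280,250:380],None,fx=5,fy=5,interpolation=cv2.INTER_CUBIC))
print(proj("wrist",[.437,-.206,.13],pose),plane(ray("wrist",(314,235),pose),.13))
```

```text
[314.5135 234.4945] [ 0.4369 -0.2054  0.13  ]
```

View pics/c5.png

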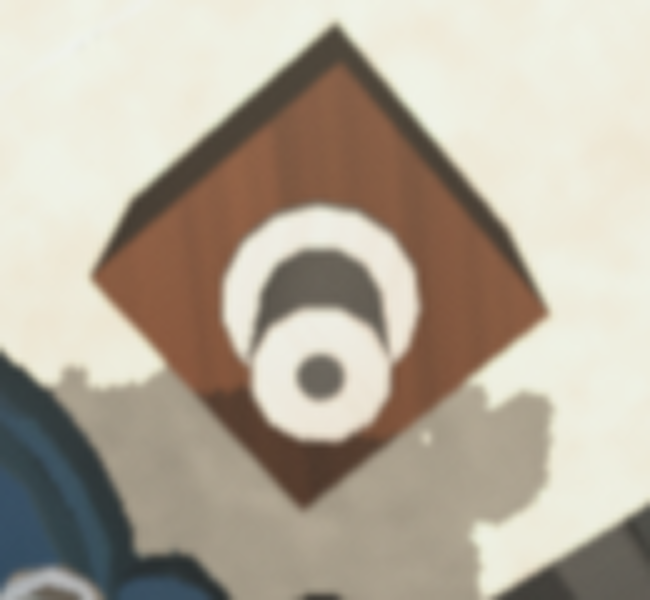

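Run:
```python
from h import *
np.set_printoptions(precision=4,suppress=True)
q=down(-2.16)
bot.move_ptp([.437,-.2055,.16],q)
print(bot.move_linear([.437,-.2055,.091],0.08,force_limit=10))
bot.set_gripper(0.0)
s=sensors.read_state();print(s["time_s"],s["ee_pos"],s["width"],s["contact_force"],s["moment"])
print(bot.move_linear([.437,-.2055,.20],0.12))
s=sensors.read_state();print(s["time_s"],s["ee_pos"],s["width"],s["contact_force"],s["moment"])
np.save("w2.npy",np.r_[s["ee_pos"],s["eef_rot"]])
for n in ["wrist","scene","top"]: cv2.imwrite(f"pics/{n}2.png",cams.capture(n)[:,:,::-1])
```

```text
False
6.2917 [ 0.437  -0.2056  0.0913] 0.02264196421754018 [-1.8334  0.6558  4.2365] [0.012  0.1903 0.0271]
False
7.35 [ 0.4365 -0.2052  0.1991] 0.022554293409872916 [ 0.0457 -0.0691 -2.0159] [-0.0088  0.0009 -0.0377]
```

View pics/scene2.png

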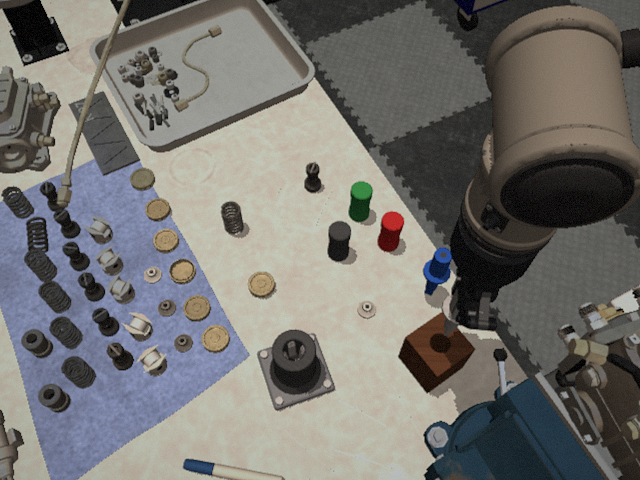

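View pics/wrist2.png

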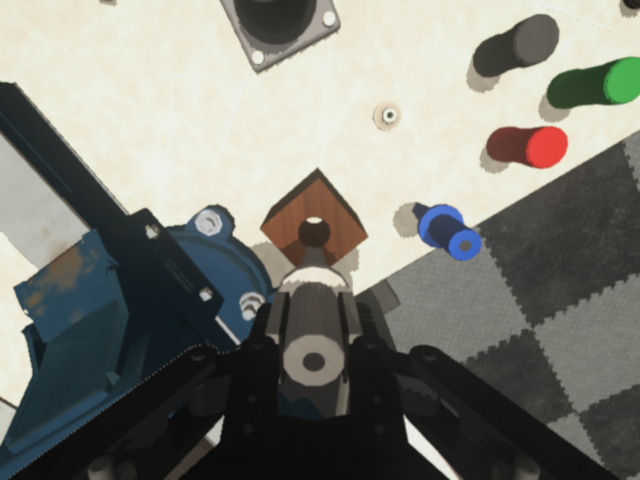

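Run:
```python
from h import *
np.set_printoptions(precision=4,suppress=True)
p=np.load("w2.npy");pose=(p[:3],p[3:])
X=plane(ray("wrist",(314,361.),pose),pose[0][2]+.0387);print("head",X, Ro.from_quat(pose[1]).as_matrix().T@(X-pose[0]))
q=down(-2.16)
R=Ro.from_quat(q).as_matrix()
tgt=np.array([.608,-.2825,.22])+R[:,1]*0.06
bot.move_ptp(tgt,q)
bot.hold(.2)
s=sensors.read_state();print(s["time_s"],s["ee_pos"],s["width"],s["contact_force"],s["moment"],s["joint_positions"])
np.save("w3.npy",np.r_[s["ee_pos"],s["eef_rot"]])
for n in ["wrist"]: cv2.imwrite(f"pics/{n}3.png",cams.capture(n)[:,:,::-1])
pose=(s["ee_pos"],s["eef_rot"]);print(proj("wrist",[.608,-.2825,.092],pose))
```

```text
head [ 0.4367 -0.2047  0.2378] [-0.0005  0.0002 -0.0387]
8.2833 [ 0.5573 -0.2489  0.22  ] 0.022712666496908132 [ 0.0722 -0.4233 -2.9846] [-0.0398  0.0118  0.0163] [-0.5455  0.5089  1.2908 -0.0001  1.3425  1.6147]
[313.8424 156.7164]
```

View pics/wrist3.png

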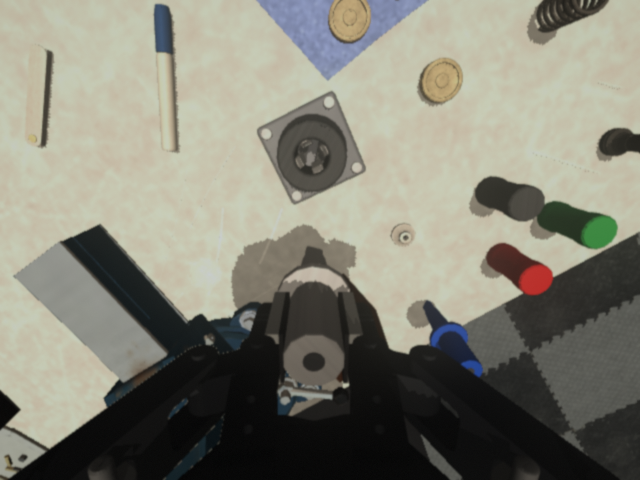

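Run:
```python
from h import *
im=cv2.imread("pics/wrist3.png")
cv2.imwrite("pics/c6.png",cv2.resize(im[85:285,240:390],None,fx=4,fy=3,interpolation=cv2.INTER_CUBIC) if 0 else cv2.resize(im[85:215,250:380],None,fx=4.6,fy=4.6,interpolation=cv2.INTER_CUBIC))
cv2.imwrite("pics/c7.png",cv2.resize(im[235:300,270:360],None,fx=8,fy=8,interpolation=cv2.INTER_CUBIC))
```

```text
(no output)
```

View pics/c6.png

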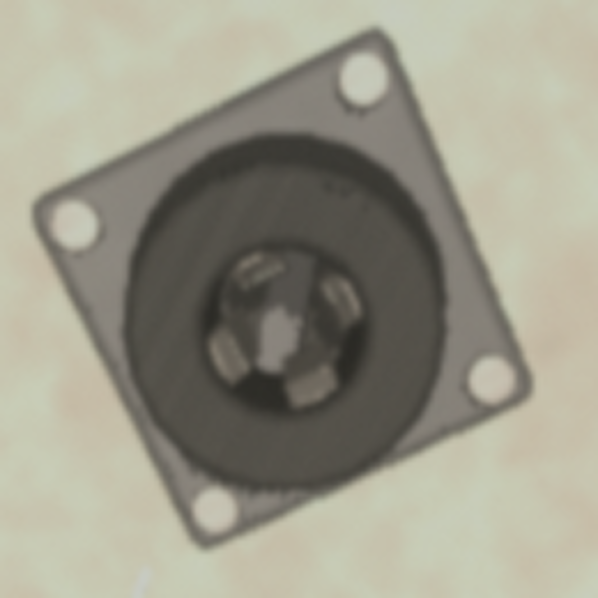

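View pics/c7.png

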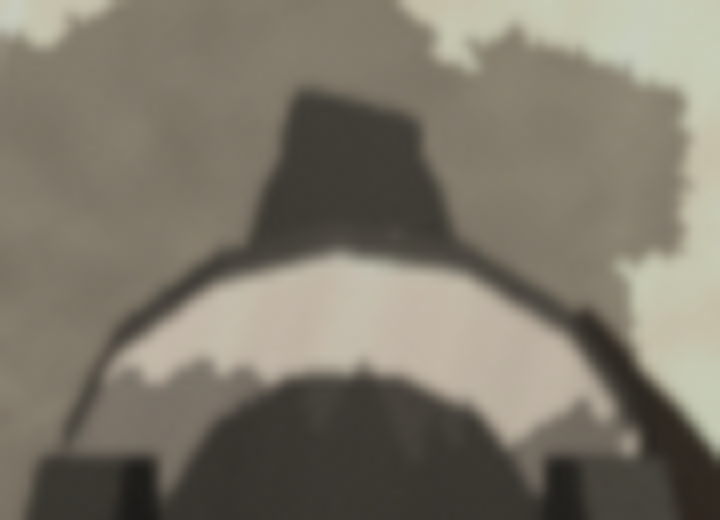

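Run:
```python
from h import *
np.set_printoptions(precision=4,suppress=True)
p=np.load("w3.npy");pose=(p[:3],p[3:])
X=plane(ray("wrist",(312,156.1),pose),.092);print(X)
q=down(-2.16)
x,y=X[0],X[1]
bot.move_ptp([x,y,.20],q); bot.hold(.1)
s=sensors.read_state();print(s["time_s"],s["ee_pos"],s["contact_force"])
print(bot.move_linear([x,y,.14],.06,force_limit=6)); 
s=sensors.read_state();print(s["time_s"],s["ee_pos"],s["contact_force"],s["moment"])
r=bot.move_linear([x,y,.112],.03,force_limit=6);
s=sensors.read_state();print(r,s["time_s"],s["ee_pos"],s["contact_force"],s["moment"])
cv2.imwrite("pics/scene4.png",cams.capture("scene")[:,:,::-1])
```

```text
[ 0.6092 -0.2816  0.092 ]
8.7917 [ 0.6087 -0.2813  0.2003] [ 0.2752 -0.0147 -1.7142]
False
9.9417 [ 0.6095 -0.2818  0.1406] [ 0.3768 -0.516  -2.1867] [-0.0344 -0.0165 -0.0278]
True 10.5833 [ 0.6092 -0.2816  0.1214] [-0.2421  0.0878  5.0701] [0.0507 0.0259 0.0075]
```

```bash
cat > sweep.py <<'E'
from h import *
import sys
np.set_printoptions(precision=4,suppress=True)
x,y=.6092,-.2816
y0=float(sys.argv[1]);st=float(sys.argv[2]);n=int(sys.argv[3])
for i in range(1,n+1):
    yaw=y0+st*i
    bot.move_ptp([x,y,.1225],down(yaw))
    r=bot.move_linear([x,y,.1125],.03,force_limit=7)
    s=sensors.read_state();print(round(yaw,3),r,round(s["time_s"],2),s["ee_pos"],s["contact_force"],s["moment"][2],s["joint_positions"][5])
    if s["ee_pos"][2]<.1185: print("DROP");break
E
python3 sweep.py -2.16 0.28 4
```

```text
-1.88 True 11.22 [ 0.6093 -0.2816  0.1214] [-1.2206  1.0764  5.3384] 0.008139203323828899 1.3360403369671057
-1.6 True 11.8 [ 0.6093 -0.2816  0.1213] [-0.6255  1.2996  5.3117] 0.001959889177546076 1.056798076375997
-1.32 True 12.38 [ 0.6093 -0.2816  0.1211] [-1.215   0.014   5.1032] -0.07872407532639702 0.7768809350094684
-1.04 True 12.97 [ 0.609  -0.2817  0.1193] [ 2.4848 -2.0794 -3.5856] 0.03085805698549907 0.49604558757387235
```

Run:
```python
from h import *
np.set_printoptions(precision=4,suppress=True)
x,y=.6092,-.2816
bot.hold(.1)
s=sensors.read_state();print(round(s["time_s"],2),s["ee_pos"],s["contact_force"],s["moment"])
r=bot.move_linear([x,y,.1125],.03,force_limit=7)
s=sensors.read_state();print(r,round(s["time_s"],2),s["ee_pos"],s["contact_force"],s["moment"])
```

```text
13.07 [ 0.609  -0.2817  0.1191] [ 2.9889 -2.2841 -5.284 ] [-0.6981 -0.7196  0.0439]
True 13.28 [ 0.6091 -0.2817  0.1164] [ 1.4678 -1.5153 -4.6543] [-0.35   -0.5049  0.0657]
```

Run:
```python
from h import *
np.set_printoptions(precision=4,suppress=True)
x,y=.6092,-.2816
for k in range(2):
    bot.hold(.1)
    r=bot.move_linear([x,y,.1115],.03,force_limit=8)
    s=sensors.read_state();print(r,round(s["time_s"],2),s["ee_pos"],s["contact_force"],s["moment"],s["width"])
    if not r: break
cv2.imwrite("pics/scene5.png",cams.capture("scene")[:,:,::-1])
```

```text
True 13.59 [ 0.6093 -0.2817  0.114 ] [ 0.1544 -0.5858 -1.7621] [-0.2525 -0.2134  0.1347] 0.022702180809546085
False 13.94 [ 0.6096 -0.2818  0.1134] [-0.6286  1.4462  8.5894] [0.1819 0.3766 0.18  ] 0.022630850776797842
```

```bash
python3 -c "
import cv2
s=cv2.imread('pics/scene5.png');cv2.imwrite('pics/c8.png',cv2.resize(s[200:430,200:500],None,fx=2.5,fy=2.5))"
```

```text
(no output)
```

View pics/c8.png

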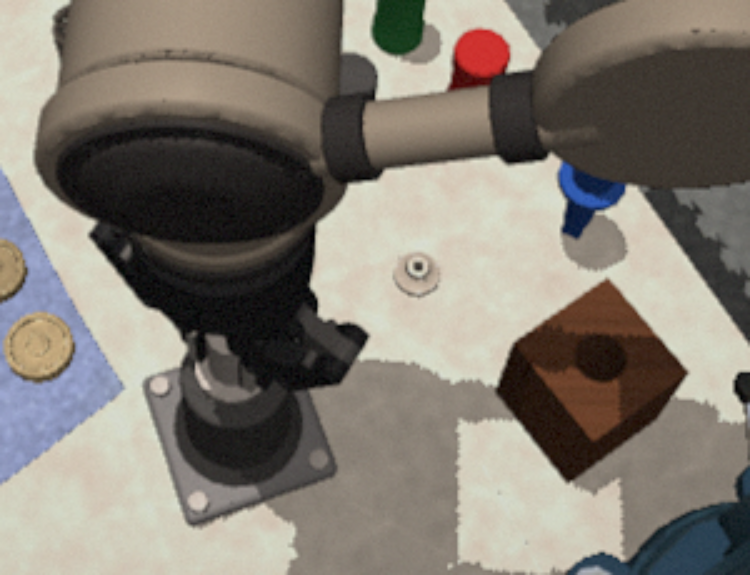

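Run:
```python
from h import *
np.set_printoptions(precision=4,suppress=True)
bot.set_gripper(.06)
s=sensors.read_state();p=s["ee_pos"];print(s["time_s"],s["contact_force"],s["width"])
bot.move_linear([p[0],p[1],.185],.12)
q=down(-1.4)
bot.move_ptp([.467,-.4175,.185],q);bot.hold(.1)
s=sensors.read_state();print(s["time_s"],s["ee_pos"],s["contact_force"])
pose=(s["ee_pos"],s["eef_rot"]);np.save("w6.npy",np.r_[pose[0],pose[1]])
for n in ["wrist","scene","top"]: cv2.imwrite(f"pics/{n}6.png",cams.capture(n)[:,:,::-1])
print(proj("wrist",[.467,-.4175,.068],pose))
s=cv2.imread('pics/scene6.png');cv2.imwrite('pics/c9.png',cv2.resize(s[270:430,230:400],None,fx=3.5,fy=3.5,interpolation=cv2.INTER_CUBIC))
```

```text
14.4417 [-0.5581  0.2227  0.517 ] 0.06029438894433739
16.1167 [ 0.4684 -0.4162  0.1848] [-0.3199 -0.1562 -0.1351]
[315.3535 237.2841]
```

View pics/wrist6.png

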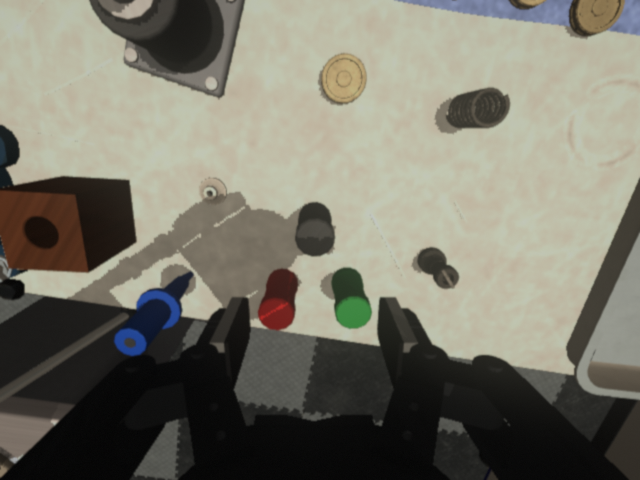

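View pics/c9.png

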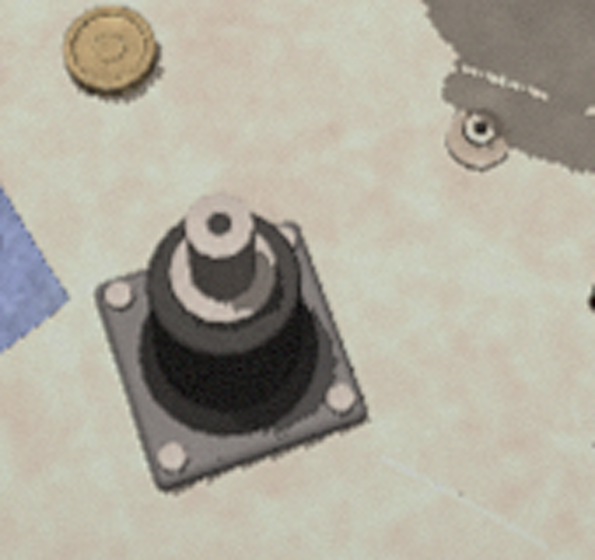

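View pics/top6.png

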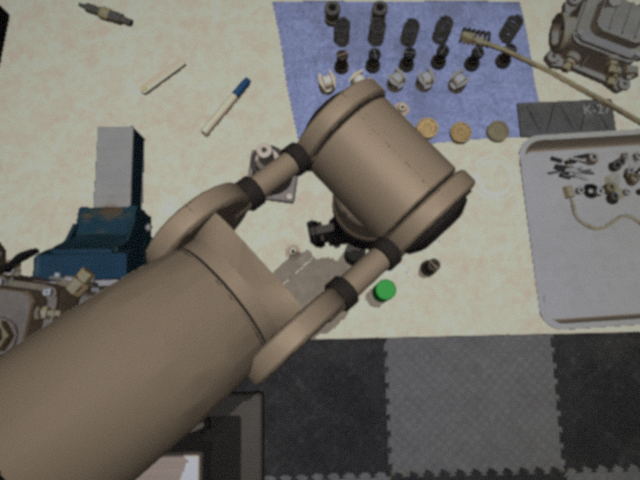

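Run:
```python
from h import *
np.set_printoptions(precision=4,suppress=True)
p=np.load("w6.npy");pose=(p[:3],p[3:])
im=cv2.imread("pics/wrist6.png")
cv2.imwrite("pics/c10.png",cv2.resize(im[190:270,280:350],None,fx=7,fy=7,interpolation=cv2.INTER_CUBIC))
X=plane(ray("wrist",(315,238.),pose),.068);print(X)
x,y=X[:2]
print(bot.move_linear([x,y,.08],.15,frame=down(-1.4)) if 0 else bot.move_ptp([x,y,.10],down(-1.4)))
print(bot.move_linear([x,y,.016],.08,force_limit=10))
bot.set_gripper(0)
s=sensors.read_state();print(s["time_s"],s["ee_pos"],s["width"],s["contact_force"],s["moment"])
print(bot.move_linear([x,y,.07],.1))
bot.hold(.1)
s=sensors.read_state();print(s["time_s"],s["ee_pos"],s["width"],s["contact_force"],s["moment"])
pose=(s["ee_pos"],s["eef_rot"]);np.save("w7.npy",np.r_[pose[0],pose[1]])
for n in ["wrist","scene"]: cv2.imwrite(f"pics/{n}7.png",cams.capture(n)[:,:,::-1])
```

```text
[ 0.4663 -0.4173  0.068 ]
False
False
18.2917 [ 0.4666 -0.4174  0.0167] 0.02983461988771316 [-0.444   2.1911  4.8068] [ 0.2626  0.1758 -0.0301]
False
19.0833 [ 0.4659 -0.4168  0.069 ] 0.029765263307430054 [-0.1718  0.3771 -3.9172] [0.0533 0.0257 0.0086]
```

View pics/wrist7.png

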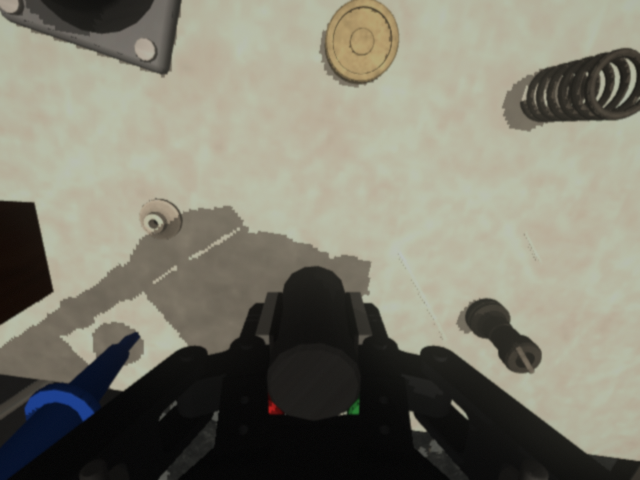

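View pics/scene7.png

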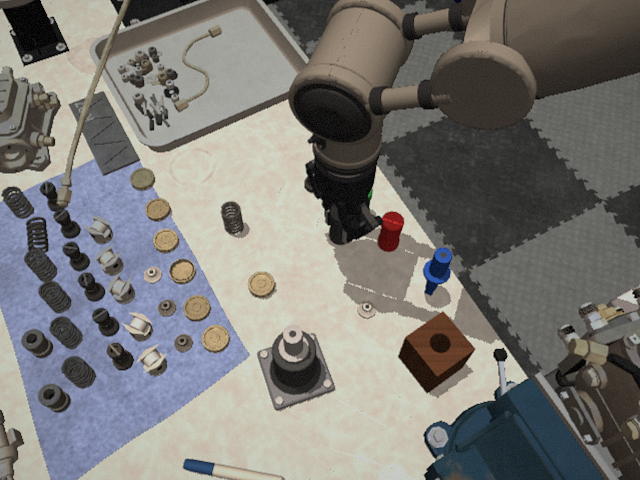

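Run:
```python
from h import *
np.set_printoptions(precision=4,suppress=True)
q=down(-1.4);x,y=.6093,-.2817
bot.move_linear([.4663,-.4173,.205],.25)
bot.move_ptp([x,y,.20],q);bot.hold(.1)
print(bot.move_linear([x,y,.175],.08,force_limit=8))
for f,z in [(6,.160),(15,.158),(25,.157)]:
    r=bot.move_linear([x,y,z],.04,force_limit=f)
    s=sensors.read_state();print(r,round(s["time_s"],2),s["ee_pos"],s["width"],s["contact_force"],s["moment"])
    if not r: break
```

```text
False
True 21.66 [ 0.6095 -0.2818  0.1605] 0.029548521044068913 [0.4064 0.1744 4.7314] [0.0068 0.0191 0.0501]
False 21.91 [ 0.6098 -0.2818  0.1605] 0.02931726722285766 [-2.6618  0.7467 10.1767] [0.3861 0.4417 0.0497]
```

Run:
```python
from h import *
np.set_printoptions(precision=4,suppress=True)
x,y=.6093,-.2817
r=bot.move_linear([x,y,.1545],.03,force_limit=20)
s=sensors.read_state();print(r,round(s["time_s"],2),s["ee_pos"],s["width"],s["contact_force"],s["moment"])
pose=(s["ee_pos"],s["eef_rot"]);np.save("w8.npy",np.r_[pose[0],pose[1]])
for n in ["wrist","scene"]: cv2.imwrite(f"pics/{n}8.png",cams.capture(n)[:,:,::-1])
s=cv2.imread('pics/scene8.png');cv2.imwrite('pics/c11.png',cv2.resize(s[250:430,200:400],None,fx=3.5,fy=3.3,interpolation=cv2.INTER_CUBIC))
```

```text
True 22.12 [ 0.6105 -0.2817  0.1604] 0.02949552318397209 [-1.2401  1.0785  5.3914] [0.2055 0.2968 0.014 ]
```

View pics/c11.png

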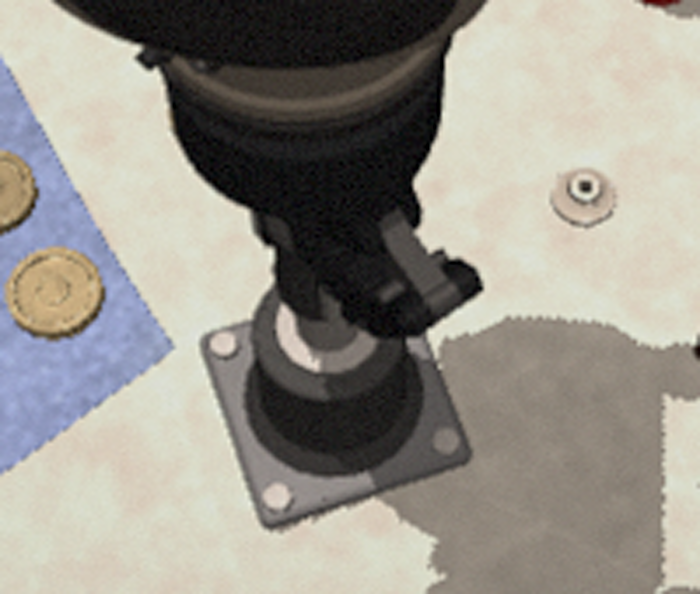

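View pics/wrist8.png

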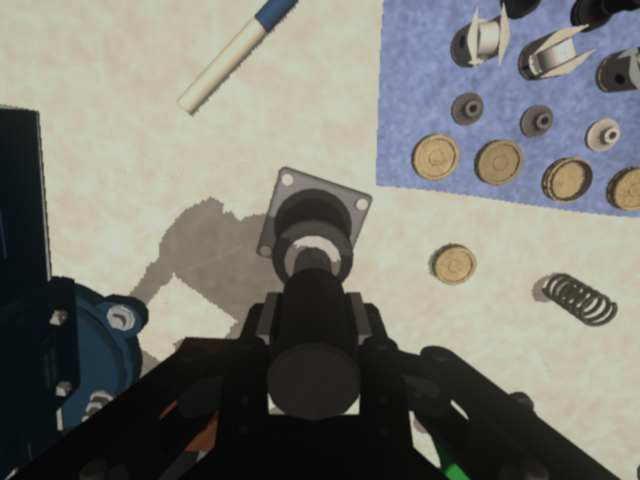

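Run:
```python
from h import *
np.set_printoptions(precision=4,suppress=True)
for z in (.144,.148,.152): print(z,proj("scene",np.array([.6093,-.2817,z])))
# earlier reference bias: known arbor head in holder, stand face
print(proj("scene",np.array([.4369,-.2054,.13])),"seen 447.7 328.2"); print(proj("scene",np.array([.6093,-.2817,.092])),"seen 293.6 349")
x,y=.6093,-.2817
bot.move_linear([x,y,.175],.06)
# second firm tap
r=bot.move_linear([x,y,.155],.06,force_limit=30)
s=sensors.read_state();print(r,round(s["time_s"],2),s["ee_pos"],s["width"],s["contact_force"],s["moment"])
bot.move_linear([x,y,.205],.15)
s=sensors.read_state();print(s["time_s"],s["contact_force"])
```

```text
0.144 [292.2788 333.2817]
0.148 [292.1891 332.0622]
0.152 [292.0985 330.8309]
[447.8008 326.8862] seen 447.7 328.2
[293.372  348.1348] seen 293.6 349
True 22.98 [ 0.6098 -0.2819  0.159 ] 0.028994732746026833 [-1.2457  0.6751  5.5315] [ 0.1026  0.2283 -0.004 ]
23.4333 [-0.4561 -0.2694 -4.9145]
```

Run:
```python
from h import *
np.set_printoptions(precision=4,suppress=True)
q=down(-1.4);x,y=.4663,-.4173
bot.move_ptp([x,y,.12],q)
bot.move_linear([x,y,.035],.12)
bot.hold(.1)
r=bot.move_linear([x,y,.008],.02,force_limit=6)
s=sensors.read_state();print(r,round(s["time_s"],2),s["ee_pos"],s["width"],s["contact_force"],s["moment"])
bot.hold(.1)
s=sensors.read_state();print(r,round(s["time_s"],2),s["ee_pos"],s["width"],s["contact_force"],s["moment"])
cv2.imwrite("pics/scene9.png",cams.capture("scene")[:,:,::-1])
s=cv2.imread('pics/scene9.png');cv2.imwrite('pics/c12.png',cv2.resize(s[270:430,230:400],None,fx=3.5,fy=3.5,interpolation=cv2.INTER_CUBIC))
```

```text
True 26.19 [ 0.4662 -0.4172  0.0154] 0.02896235141589301 [-0.1515  0.6915  5.0813] [0.0747 0.0512 0.0059]
True 26.29 [ 0.4662 -0.4172  0.0154] 0.028906129653692717 [-0.4793  0.8892  6.5311] [ 0.0251 -0.0859  0.017 ]
```

View pics/c12.png

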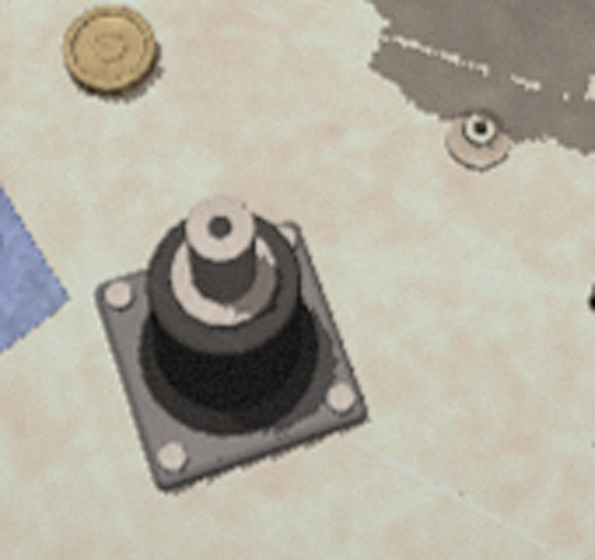

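Run:
```python
from h import *
np.set_printoptions(precision=4,suppress=True)
x,y=.4663,-.4173
bot.set_gripper(.065);bot.hold(.2)
bot.move_linear([x,y,.12],.08)
bot.move_ptp([.40,-.25,.30],down(-1.4))
bot.hold(.3)
s=sensors.read_state();print(s["time_s"],s["width"],s["contact_force"])
pose=(s["ee_pos"],s["eef_rot"]);np.save("w10.npy",np.r_[pose[0],pose[1]])
for n in ["scene","top","wrist"]: cv2.imwrite(f"pics/{n}10.png",cams.capture(n)[:,:,::-1])
s=cv2.imread('pics/scene10.png');cv2.imwrite('pics/c13.png',cv2.resize(s[150:420,230:500],None,fx=2.2,fy=2.2,interpolation=cv2.INTER_CUBIC))
```

```text
29.7583 0.06521943649682284 [-0.0236  0.3144  0.0171]
```

View pics/c13.png

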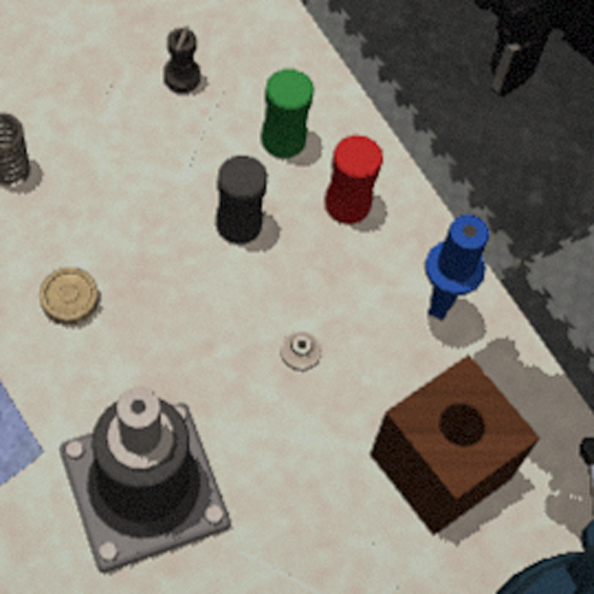

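View pics/wrist10.png

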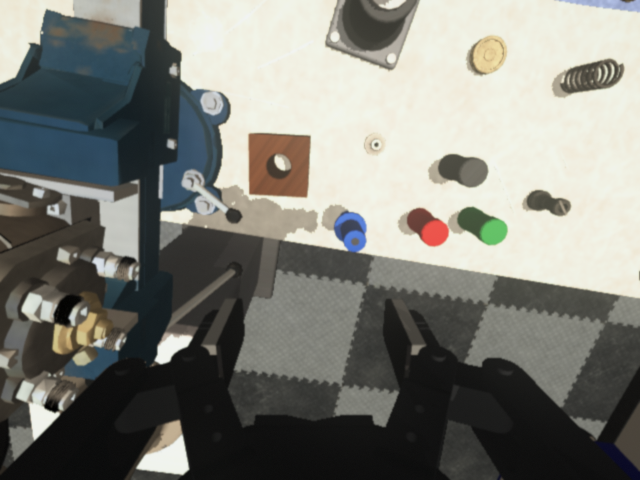

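Run:
```python
from h import *
np.set_printoptions(precision=4,suppress=True)
x,y=.6093,-.2817;q=down(-1.4)
bot.set_gripper(0)
bot.move_ptp([x,y,.22],q);bot.hold(.1)
s=sensors.read_state()
pose=(s["ee_pos"],s["eef_rot"])
cv2.imwrite("pics/wrist11.png",cams.capture("wrist")[:,:,::-1])
print([proj("wrist",[x,y,z],pose) for z in (.144,.092)])
bot.move_linear([x,y,.155],.1);bot.hold(.1)
r=bot.move_linear([x,y,.138],.02,force_limit=5)
s=sensors.read_state();print(r,s["time_s"],s["ee_pos"],s["contact_force"])
bot.move_linear([x,y,.24],.12);bot.hold(.3)
s=sensors.read_state();print(s["time_s"],s["contact_force"])
cv2.imwrite("pics/c14.png",cv2.resize(cv2.imread("pics/wrist11.png")[150:400,220:420],None,fx=2.4,fy=2.4))
```

```text
[array([313.3608, 251.3191]), array([313.2223, 230.0771])]
True 33.0917 [ 0.6093 -0.2817  0.1438] [0.6161 0.4851 3.8316]
34.35 [-0.737  -0.6357 -0.6372]
```

View pics/c14.png

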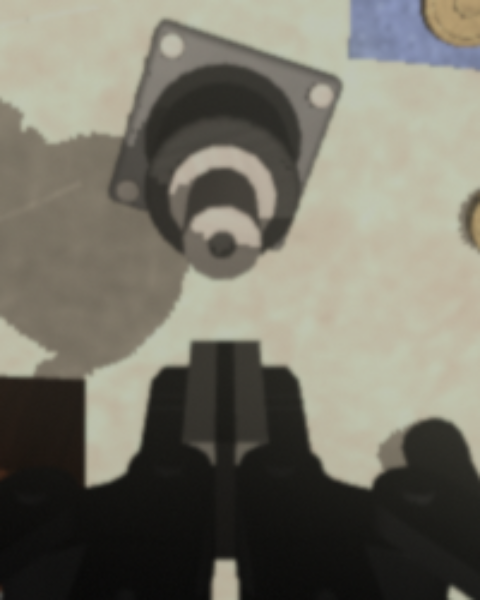

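Touching the arbor's top with the shut fingers gives 0.1438 m, against 0.144 m when fully home. In the wrist picture the head centre is at about (313, 251), where it should be. The arm is clear, so I'm handing in.

Run:
```python
from h import *
print(ticket.sign_off())
```

```text
the job is handed in; nothing more can be done
None
```

I put the bare steel arbor in the stand's socket and turned it until the tang dropped into the slot. Then I tapped it home with the dark steel block and stood the block back on the bench. The job was handed in at about 34 s of the 72 s allowed; the sign-off gave no verdict.

- **Finding the slot:** The tang met the ledge at the expected height. It dropped in on the fourth turn of 0.28 rad, at a tool angle of -1.04 rad. I let go with the collar about 8 mm above the face, by the arm's position.
- **Tapping:** I pressed the block on the arbor in several steps, stopping after force rises of 6 N to about 30 N. The arbor was already home at the first contact stop, which I did not expect at 6 N. The block also slipped about 1.3 mm in the grip, which showed when I set it down.
- **Last checks on the arbor:** The shut fingers touched the arbor's top at 0.1438 m, against 0.144 m when fully home. The head centre in the wrist picture was where it should be, and the tool force was close to zero after the arm backed off.
- **Last checks on the rest:** The block looked upright in its original place. The bystanders and the coloured look-alikes looked unmoved; I judged this by eye and did not measure it.
- **Disagreement:** Before tapping, the arm's position put the collar about 8 mm up, while the scene picture suggested about 3 mm. That camera resolves only about 0.3 px per mm of height, so I relied on the touch measurements.

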